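Slide the boiled instrument pot to the cold ring

TASK

The instruments in the lidded steel pot have boiled long enough: turn the knob of the glowing ring fully off, and slide the pot sideways across the glass onto the other, dark ring to cool, moving it gently and never lifting or tipping it, so that it ends inside that ring's white outline with its lid on. The small steel cup standing on the dark ring has to come off first, so that the pot does not run into it: stand it upright in the metal tray beside the hotplate, set down rather than dropped. Leave the other knob off and everything else where it is.

Things in the scene. Friction and masses are not known exactly. Their poses are not given: they have to be found in the camera images.
- hotplate: Twin-ring glass-ceramic hotplate, white case, black glass top, 300 mm deep (its x) by 440 mm wide (its y), fixed. Origin: centre of its underside, on the table; the flat glass is 55 mm above. Its front (-x, with both knobs) faces the robot within 0.12 rad. The rings lie at (35, +-110) mm in its frame; which one is hot changes.
- hot_ring: Glowing red-orange printed heating ring, 163 mm across, flush with the glass (nothing stands proud), with a white outline. Origin: its centre, at glass level; axes parallel to the hotplate's. Its knob's axis lies 140 mm towards the front (at x = -140, y = 0 mm in its frame).
- cold_ring: Dark, unlit heating ring, 163 mm across inside its white outline, with a grey centre cross, flush with the glass. Origin: its centre, at glass level; axes parallel to the hotplate's. Its own knob lies at (-140, 0) mm in its frame, 220 mm from the hot ring's.
- hot_knob (a joint): Angle of the glowing ring's knob, rad: 0 = off, at the end stop, white pointer to the front of the hotplate, bar grip along the hotplate's x; grows clockwise seen from above, to 2.4. It starts on, at 0.8 to 1.4, so off is counter-clockwise. Stays where left (friction about 0.04 N m).
- hot_knob_grip (a point): Grip point of the glowing ring's knob: on its vertical axis, 37 mm above the glass. A bar grip 42 mm long, 14 mm thick, 14 to 44 mm above the glass, on a black disc 44 mm across, 6 to 14 mm above the glass, and a 68 mm steel foot disc. This point's x axis lies along the bar and turns with it.
- cold_knob (a joint): Angle of the unlit ring's knob, an identical knob; 0 = off. It starts off.
- pot: Round lidded stainless pot, 130 mm across, upright sides, 65 mm tall (73 over the lid, 93 over its knob), 0.35 to 0.7 kg, friction on the glass 0.5 to 0.7. Origin: centre of its underside. Starts on the glowing ring, up to 9 mm off centre. Wire ears stick out 23 mm at its +x and -x, 38 mm wide, 46 to 54 mm up, within 0.3 rad of the hotplate's front and back; its left and right sides are smooth.
- lid: Loose lid of the pot, 128 mm across with a 4 mm spigot that drops inside the pot's rim and a small black knob; 0.12 kg. Origin: centre of the underside of the spigot, 61 mm above the pot's origin when seated.
- cup: Small empty steel cup, 50 mm tall, 50 mm across at the foot and 58 mm at the rim, 3 mm wall, 70 g. Origin: centre of its underside. It starts upright on the dark ring, up to 15 mm off centre.
- tray: Shallow bright metal instrument tray on the table to the left or right of the hotplate (this changes), fixed, 220 mm long (its x) by 140 mm wide (its y), 18 mm tall, walls and floor 4 mm; its x points away from the robot within 0.1 rad. Origin: centre of its underside; the inner floor is 4 mm above. Forceps lie across its near end (x = -85 mm) and a vial stands in its far left corner.
- forceps: Steel forceps, 112 mm long, lying in the tray parallel to its y axis, about 85 mm towards -x from the tray's centre. Origin: its middle.
- vial: Amber vial with a white cap and orange label, 28 mm across, 45 mm tall, standing in the tray at about (88, 38) mm of its frame. Origin: centre of its underside.
- timer: White digital timer, 50 x 55 x 16 mm, lying on the glass at the front of the hotplate midway between the two knobs. Origin: centre of its underside.
- calculator: Black pocket calculator, 95 x 145 x 14 mm, on the table on the other side of the hotplate from the tray. Origin: centre of its underside.
- bandage_roll: Blue roll of bandage standing on end, 56 mm across, 50 mm tall, on the table just beyond the calculator. Origin: centre of its underside.
Not all that is in view belongs to the job. What is shaped like the lid but orange or purple is not meant.

How it is judged:
By the outcome, as a careful person would: the job done as asked, in the order asked, and still so for the second after the job is handed in, with the robot touching nothing.
It also fails if it takes over 72 s, if anything falls off the work surface, if the arm or the gripper's body presses on something with over 40 N, if the wrist force passes 120 N, or if a joint passes its speed limit or range.

ROBOT

A 7-joint arm with a two-finger parallel gripper is mounted at the origin on the work surface. World frame = base frame: x ahead of the robot, y to its left, z up, the work surface at z = 0. Lengths are in m, angles in degrees, forces in N, time in s.
With the tool pointing down it reaches from about 0.4 to 0.75 m from the base axis. Payload 19.5 kg.
Tool frame: the origin (TCP) lies on the centre line of the jaws, within the pads' length; the fingertips stand ahead of it and the grasp point (between the pads) is the TCP (r.tip_extent is the z of the fingertips in the tool frame, in m); z points along the fingers, y is the line along which they close (so a half turn about z gives the same grasp; the last joint's range is limited). The gripper opens to 85 mm and grips with 20 to 120 N. Pads are 22 mm wide; open, the fingers measure 114 mm over their backs; the gripper's body (76 mm by 85 mm) begins 54 mm behind the grasp point. The pads swing forward as they close: fully open they stand 13 mm farther back than shut.
Start: joints at [67.111, 40.479, -1.581, 85.061, 1.261, 54.483, -4.326], TCP at [0.201, -0.539, 0.25] pointing down, gripper open.
Joint ranges: [-155.06, 155.06], [-18.47, 123.98], [-90, 86.84], [0, 140.48], [-83.41, 263.41], [0, 116], [-161.91, 161.91]. Speed limits (degrees/s): [108.29, 108.29, 147.25, 147.25, 172.46, 172.46, 172.46].

INTERFACE

Orientations are given as [roll, pitch, yaw] about the fixed x, y, z axes, in that order (R = Rz(yaw) Ry(pitch) Rx(roll)).
In Python, from plant import r gives the robot as it stands. The module is installed in compiled form; this text tells all that it offers.
- The arm moves only by the tool move_arm, never from a script. Its argument "increments" is a list of rows, each an object of numbers: "claw": the closure, from 0 (fully open) to 1 (shut); "tx", "ty", "tz": the shift along the world's x, y, z in units of 500 mm (1.0 is 500 mm); "spin": the turn about the world's z in units of 180 degrees (1.0 is 180 degrees). In form: [{"claw": .., "tx": .., "ty": .., "tz": .., "spin": ..}, ...]. A call has 1 to 12 rows; each row is the pose to reach, as a shift and turn from the pose commanded when the call began, turning the shorter way round; what a row does not reach only later rows make up. A row lasts 1/12 s, in which the tool goes at most 41.7 mm and 7.16 degrees, less where a joint would pass 70% of its speed; a pose out of reach is approached as far as the arm can. A call with a number of a shift or a turn outside -1 to 1 is refused whole. A call with a gripper value outside its range is refused whole. The fingers move at their own pace and stop on an object; "grip_force" is the grip in N (left out, the last holds). Time passes only in rows, so rows that repeat a pose let the fingers close. It gives the time, the measured TCP pose, the force, the opening and the grip force at its end, in the units of the state.
- r.get_state(): the state, without advancing time (a new reading comes with each control period).
- r.read_camera(name): name is "scene" or "top"; returns the picture (480x640x3 uint8, red, green, blue); there is no depth.
- r.camera_model(name): a dict with "intrinsics" (3x3 intrinsics, pixels), "origin" and "orientation" of the camera in the world. Camera axes: x right, y up, looking along -z (the intrinsics and any distortion apply to the point x, -y, -z); pixel columns grow to the right and rows downward; lengths in m; the calibration is good to about 2 mm. A picture is of the moment at which its call begins. camera_model takes no time and is no camera call.
- r.finish_job(): hands the job in; it is judged then, once.
The state is a dict: "clock": time; "q": joint angles; "joint_velocities": joint speeds; "joint_torque": joint torques, N m; "position": TCP position; "tool_rot": TCP orientation; "contact_force": force on the tool from outside, world axes, zero at the start; "moment": the same for the moment, N m; "opening": finger opening in m; "grasp_force": force on a finger pad.
Only numpy, scipy, OpenCV 4.12 (cv2) and the standard library are available. Lean on these libraries where they do the work, as an engineer would, in place of code of your own. Each camera call takes 0.05 s, during which the arm holds its last target. There are 200 camera calls.

## Working session

There is one attempt and no reset: what is moved stays moved. The work goes in short steps, Python scripts to look and compute and a tool call to move; the robot and the scene stay as the last step left them, time stands still between calls to the robot, and variables do not carry over. Pictures are saved under pics/ and viewed, at most 10 in all, crops included, and the job is handed in when it is done.

Besides the shell and the picture viewer there is one more tool, called after ">>>" as name(argument=value, ...), one argument or row to a line, values as JSON. move_arm: Moves the arm, as the interface text tells. Shifts and turns lie within -1 to 1; 1 stands for 500 mm of shift or 180 degrees of turn. Its arguments: {"type":"object","properties":{"increments":{"type":"array","items":{"type":"object","properties":{"claw":{"type":"number"},"tx":{"type":"number","minimum":-1,"maximum":1},"ty":{"type":"number","minimum":-1,"maximum":1},"tz":{"type":"number","minimum":-1,"maximum":1},"spin":{"type":"number","minimum":-1,"maximum":1}}}},"grip_force":{"type":"number"}},"required":["increments"]}

```bash
mkdir -p pics
python3 - <<'E'
from plant import r
import cv2,numpy as np
np.set_printoptions(precision=4,suppress=True)
for n in("top","scene"):
    im=r.read_camera(n); cv2.imwrite(f"pics/{n}0.png",im[:,:,::-1]); print(n,r.camera_model(n))
print(r.get_state(), r.tip_extent)
E
```

```text
top {'intrinsics': array([[471.1739,   0.    , 318.1304],
       [  0.    , 471.1739, 241.1096],
       [  0.    ,   0.    ,   1.    ]]), 'origin': array([0.2179, 0.0662, 1.1822]), 'orientation': array([ 12.7545,  -0.0172, -89.5872])}
scene {'intrinsics': array([[573.2837,   0.    , 326.8912],
       [  0.    , 573.2837, 225.8825],
       [  0.    ,   0.    ,   1.    ]]), 'origin': array([ 0.8995, -0.688 ,  0.9645]), 'orientation': array([45.3419,  0.2729, 29.3891])}
{'clock': 0.1, 'q': array([67.1111, 40.508 , -1.5825, 85.0807,  1.2619, 54.4816, -4.3247]), 'joint_velocities': array([-0.1066, -0.1268,  0.0236, -0.0001,  0.0465, -0.0274, -0.0101]), 'joint_torque': array([  0.0021, -88.4296,   1.2367, -23.6458,   0.017 ,   0.005 ,
        -0.    ]), 'position': array([ 0.2013, -0.5384,  0.2499]), 'tool_rot': array([-179.9471,    0.0025,   20.5017]), 'contact_force': array([ 0.7455, -0.6948,  0.6558]), 'moment': array([0.0047, 0.0674, 0.0379]), 'grasp_force': 0.0, 'opening': 0.08552283191914381} 0.019
```

View pics/top0.png

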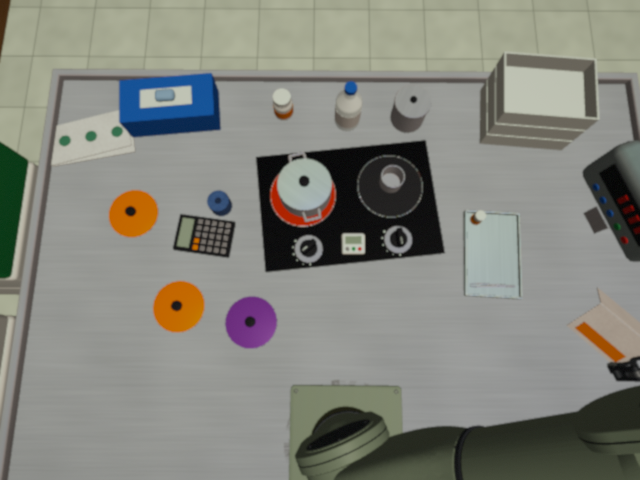

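View pics/scene0.png

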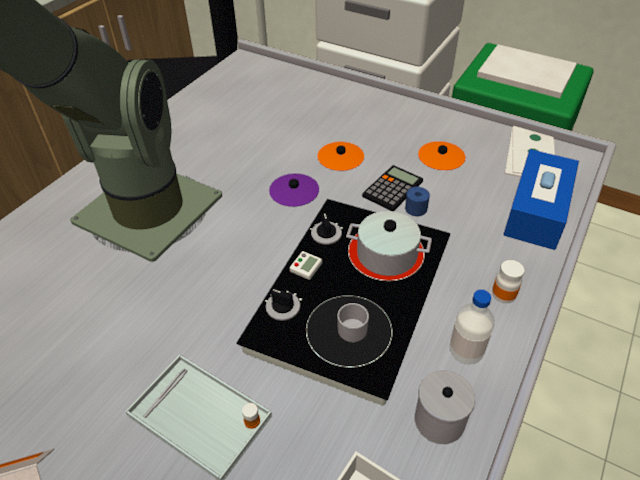

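The top view shows the glowing ring with the pot at about (304,190), the dark ring at (390,186) with the cup at (392,178), the hot knob at (308,249), the cold knob at (398,240) and the tray at (492,254), to the right of the hotplate. I'll enlarge that area to read the positions more precisely.

```bash
cat > h.py <<'E'
import numpy as np,cv2
from scipy.spatial.transform import Rotation as R
from plant import r
np.set_printoptions(precision=4,suppress=True)
def ray(n,u,v,z):
    c=r.camera_model(n);K=np.array(c["intrinsics"])
    d=np.linalg.inv(K)@[u,v,1];d=R.from_euler("xyz",c["orientation"],degrees=True).apply([d[0],-d[1],-d[2]])
    o=np.array(c["origin"]);return o+d*(z-o[2])/d[2]
def proj(n,p):
    c=r.camera_model(n);q=R.from_euler("xyz",c["orientation"],degrees=True).inv().apply(np.array(p)-c["origin"])
    k=np.array(c["intrinsics"])@[q[0],-q[1],-q[2]];return k[:2]/k[2]
def snap(n,f,x0,y0,w,h,s):
    im=r.read_camera(n)[:,:,::-1];cv2.imwrite(f,cv2.resize(im[y0:y0+h,x0:x0+w],None,fx=s,fy=s,interpolation=cv2.INTER_CUBIC));return im
E
python3 - <<'E'
from h import *
snap("top","pics/t1.png",250,135,200,140,4)
snap("scene","pics/s1.png",240,190,220,200,3)
E
```

```text
(no output)
```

View pics/t1.png

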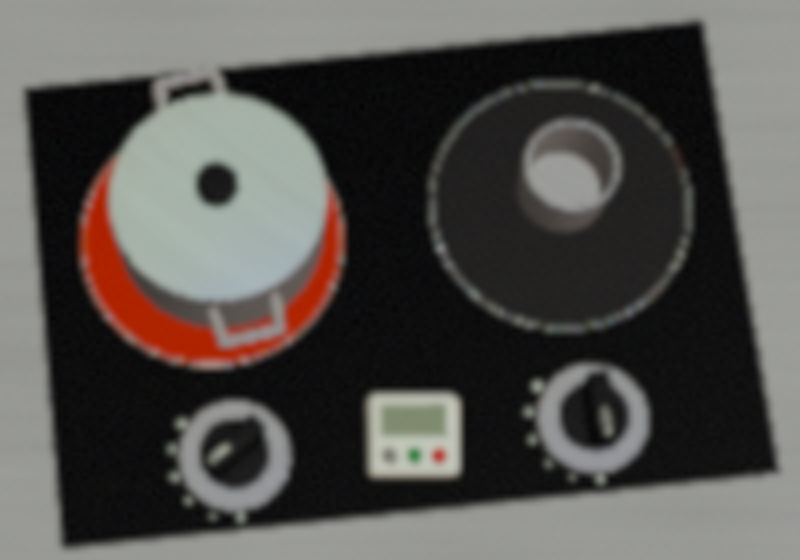

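View pics/s1.png

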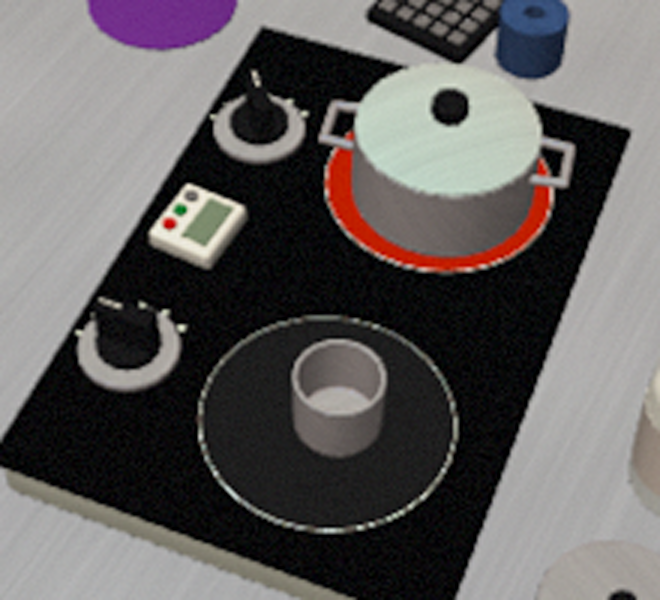

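Run:
```python
from h import *
t=lambda x,y,z:ray("top",250+(x+.5)/4-.5,135+(y+.5)/4-.5,z)
s=lambda x,y,z:ray("scene",240+(x+.5)/3-.5,190+(y+.5)/3-.5,z)
c=[t(*p,.055) for p in((26,90),(703,22),(777,470),(64,546))]
print("corners",c,[np.linalg.norm(c[i]-c[i-1]) for i in range(4)]); 
m=np.mean(c,0);ex=(c[0]+c[1]-c[2]-c[3])[:2];yaw=np.degrees(np.arctan2(ex[1],ex[0]));print("centre",m,"yaw",yaw)
ey=(c[0]+c[3]-c[1]-c[2])[:2];print("yaw from y",np.degrees(np.arctan2(-ey[0],ey[1])))
C=t(561,205,.055);print("cold",C, "diam",t(430,205,.055)-t(692,205,.055))
print("hotring L,R,bottom",t(80,235,.055),t(345,235,.055),t(212,366,.055))
print("lid",t(218,196,.128),"lidknob",t(216,185,.146),"scene lidknob",s(450,105,.146))
print("cup top",t(571,164,.105),"scene",s(339,376,.105))
print("knobs hot",t(236,456,.061),"cold",t(593,418,.061), "scene",s(259,128,.061),s(129,346,.061))
Rz=R.from_euler("z",yaw,degrees=True)
for n,p in dict(hot=(35,110),cold=(35,-110),hk=(-105,110),ck=(-105,-110)).items(): print(n,m+Rz.apply([p[0]/1e3,p[1]/1e3,0]))
print("pointer hot",t(205,462,.099),t(232,442,.099),"bar end",t(258,420,.099))
T=[ray("top",*p,.018) for p in((464,211),(519,213),(521,298),(465,296))];print("tray",T,np.mean(T,0))
print("tray scene",[ray("scene",*p,.018) for p in((129,410),(180,357),(270,412),(219,473))])
print("ear",t(222,340,.105),t(280,330,.105),t(155,80,.105),t(215,70,.105))
```

```text
corners [array([0.692 , 0.2277, 0.055 ]), array([ 0.742 , -0.2069,  0.055 ]), array([ 0.4477, -0.2394,  0.055 ]), array([0.3977, 0.1941, 0.055 ])] [np.float64(0.2961838761589226), np.float64(0.4374980703923623), np.float64(0.296061077246601), np.float64(0.43632604708596057)]
centre [ 0.5698 -0.0061  0.055 ] yaw 6.409561378768671
yaw from y 6.572744433335839
cold [ 0.617  -0.1121  0.055 ] diam [-0.0012  0.1651  0.    ]
hotring L,R,bottom [0.595  0.1903 0.055 ] [0.5962 0.024  0.055 ] [0.5107 0.1063 0.055 ]
lid [0.5953 0.1016 0.128 ] lidknob [0.5956 0.1023 0.146 ] scene lidknob [0.5995 0.097  0.146 ]
cup top [ 0.6255 -0.1109  0.105 ] scene [ 0.6252 -0.1126  0.105 ]
knobs hot [0.4528 0.0906 0.061 ] cold [ 0.4781 -0.127   0.061 ] scene [0.4553 0.0878 0.061 ] [ 0.4797 -0.1289  0.061 ]
hot [0.5923 0.1071 0.055 ]
cold [ 0.6169 -0.1115  0.055 ]
hk [0.4532 0.0915 0.055 ]
ck [ 0.4778 -0.1271  0.055 ]
pointer hot [0.4411 0.108  0.099 ] [0.4532 0.0923 0.099 ] bar end [0.4666 0.0771 0.099 ]
tray [array([ 0.5635, -0.3067,  0.018 ]), array([ 0.5592, -0.4477,  0.018 ]), array([ 0.3412, -0.4336,  0.018 ]), array([ 0.3451, -0.2958,  0.018 ])] [ 0.4522 -0.371   0.018 ]
tray scene [array([ 0.3468, -0.432 ,  0.018 ]), array([ 0.3553, -0.3026,  0.018 ]), array([ 0.5675, -0.3127,  0.018 ]), array([ 0.5537, -0.443 ,  0.018 ])]
ear [0.5137 0.0988 0.105 ] [0.52   0.0645 0.105 ] [0.678  0.1419 0.105 ] [0.6849 0.1054 0.105 ]
```

The measurements agree across the two cameras:
- **Hot knob:** (.454, .0905), with its bar at about 126°. It needs about 60° counter-clockwise.
- **Cup:** (.6255, -.1115).
- **Pot:** (.597, .101).
- **Cold ring:** (.617, -.112).
- **Tray centre:** (.453, -.371).

I'll start moving towards the hot knob.

>>> move_arm(
  increments=[
    {"tx": 0.4, "ty": 0.58, "spin": 0.33, "claw": 0},
    {"tx": 0.4, "ty": 0.58, "spin": 0.33, "claw": 0.4},
    {"tx": 0.4, "ty": 0.58, "spin": 0.33, "claw": 0.4},
    {"tx": 0.4, "ty": 0.58, "spin": 0.33, "claw": 0.4},
    {"tx": 0.4, "ty": 0.58, "spin": 0.33, "claw": 0.4},
    {"tx": 0.4, "ty": 0.58, "spin": 0.33, "claw": 0.4},
    {"tx": 0.4, "ty": 0.58, "spin": 0.33, "claw": 0.4},
    {"tx": 0.5, "ty": 0.9, "spin": 0.586, "claw": 0.4},
    {"tx": 0.5, "ty": 0.9, "spin": 0.586, "claw": 0.4},
    {"tx": 0.5, "ty": 0.9, "spin": 0.586, "claw": 0.4},
    {"tx": 0.5, "ty": 0.9, "spin": 0.586, "claw": 0.4},
    {"tx": 0.5, "ty": 0.9, "spin": 0.586, "claw": 0.4},
  ],
  grip_force=30,
)

```text
schema error: expected keys claw, tx, ty, tz, spin
```

>>> move_arm(
  increments=[
    {"tx": 0.4, "ty": 0.58, "tz": 0, "spin": 0.33, "claw": 0},
    {"tx": 0.4, "ty": 0.58, "tz": 0, "spin": 0.33, "claw": 0.4},
    {"tx": 0.4, "ty": 0.58, "tz": 0, "spin": 0.33, "claw": 0.4},
    {"tx": 0.4, "ty": 0.58, "tz": 0, "spin": 0.33, "claw": 0.4},
    {"tx": 0.4, "ty": 0.58, "tz": 0, "spin": 0.33, "claw": 0.4},
    {"tx": 0.4, "ty": 0.58, "tz": 0, "spin": 0.33, "claw": 0.4},
    {"tx": 0.4, "ty": 0.58, "tz": 0, "spin": 0.33, "claw": 0.4},
    {"tx": 0.5, "ty": 0.9, "tz": 0, "spin": 0.586, "claw": 0.4},
    {"tx": 0.5, "ty": 0.9, "tz": 0, "spin": 0.586, "claw": 0.4},
    {"tx": 0.5, "ty": 0.9, "tz": 0, "spin": 0.586, "claw": 0.4},
    {"tx": 0.5, "ty": 0.9, "tz": 0, "spin": 0.586, "claw": 0.4},
    {"tx": 0.5, "ty": 0.9, "tz": 0, "spin": 0.586, "claw": 0.4},
  ],
  grip_force=30,
)

```text
clock: 1.2
position: [0.445, -0.1032, 0.2504]
tool_rot: [180.0, 0.0, 106.8]
contact_force: [1.1, -0.5, 0.3]
opening: 0.0512
grasp_force: 0.0
```

>>> move_arm(
  increments=[
    {"tx": 0.018, "ty": 0.387, "tz": 0, "spin": 0.107, "claw": 0.4},
    {"tx": 0.018, "ty": 0.387, "tz": 0, "spin": 0.107, "claw": 0.4},
    {"tx": 0.018, "ty": 0.387, "tz": 0, "spin": 0.107, "claw": 0.4},
    {"tx": 0.018, "ty": 0.387, "tz": 0, "spin": 0.107, "claw": 0.4},
    {"tx": 0.018, "ty": 0.387, "tz": 0, "spin": 0.107, "claw": 0.4},
    {"tx": 0.018, "ty": 0.387, "tz": -0.2, "spin": 0.107, "claw": 0.4},
    {"tx": 0.018, "ty": 0.387, "tz": -0.2, "spin": 0.107, "claw": 0.4},
    {"tx": 0.018, "ty": 0.387, "tz": -0.2, "spin": 0.107, "claw": 0.4},
    {"tx": 0.018, "ty": 0.387, "tz": -0.2, "spin": 0.107, "claw": 0.4},
  ],
)

```text
clock: 1.95
position: [0.4523, 0.0883, 0.1474]
tool_rot: [-179.7, -0.1, 125.8]
contact_force: [0.1, -0.1, 0.5]
opening: 0.0512
grasp_force: 0.0
```

Run:
```python
from h import *
s=r.get_state();print(s["position"],s["tool_rot"],s["contact_force"],s["q"],s["opening"],r.tip_extent)
```

```text
[0.4523 0.0883 0.1474] [-179.7258   -0.1076  125.7601] [ 0.1316 -0.1154  0.5148] [ -3.6254  42.2911 -20.0326 114.5446  29.0107  28.3267  -9.0483] 0.05117212090656863 0.019
```

>>> move_arm(
  increments=[
    {"tx": 0.003, "ty": 0.004, "tz": -0.03, "spin": 0, "claw": 0.4},
    {"tx": 0.003, "ty": 0.004, "tz": -0.06, "spin": 0, "claw": 0.4},
    {"tx": 0.003, "ty": 0.004, "tz": -0.09, "spin": 0, "claw": 0.4},
    {"tx": 0.003, "ty": 0.004, "tz": -0.1, "spin": 0, "claw": 0.4},
    {"tx": 0.003, "ty": 0.004, "tz": -0.1, "spin": 0, "claw": 0.4},
    {"tx": 0.003, "ty": 0.004, "tz": -0.1, "spin": 0, "claw": 0.4},
  ],
)

```text
clock: 2.45
position: [0.4556, 0.0903, 0.1013]
tool_rot: [180.0, 0.0, 125.7]
contact_force: [1.4, 1.0, -0.0]
opening: 0.0508
grasp_force: 0.0
```

>>> move_arm(
  increments=[
    {"tx": -0.003, "ty": 0, "tz": -0.008, "spin": 0, "claw": 0.6},
    {"tx": -0.003, "ty": 0, "tz": -0.008, "spin": 0, "claw": 0.75},
    {"tx": -0.003, "ty": 0, "tz": -0.008, "spin": 0, "claw": 0.9},
    {"tx": -0.003, "ty": 0, "tz": -0.008, "spin": 0, "claw": 1},
    {"tx": -0.003, "ty": 0, "tz": -0.008, "spin": 0, "claw": 1},
    {"tx": -0.003, "ty": 0, "tz": -0.008, "spin": 0, "claw": 1},
    {"tx": -0.003, "ty": 0, "tz": -0.008, "spin": 0, "claw": 1},
  ],
)

```text
clock: 3.03
position: [0.4545, 0.0905, 0.0968]
tool_rot: [179.9, 0.0, 125.7]
contact_force: [4.8, 0.5, 6.8]
opening: 0.0137
grasp_force: 34.4
```

Run:
```python
from h import *
s=r.get_state();print(s["position"],s["tool_rot"],s["contact_force"],s["moment"],s["opening"],s["grasp_force"])
```

```text
[0.4545 0.0905 0.0968] [179.8969   0.036  125.6958] [4.8286 0.4737 6.7712] [ 0.0428 -0.9827  0.0359] 0.01367301821395574 34.38219130039215
```

The bar is gripped, with the opening at 13.7 mm. Next I turn it counter-clockwise.

>>> move_arm(
  increments=[
    {"tx": 0, "ty": 0, "tz": 0.002, "spin": 0.02, "claw": 1},
    {"tx": 0, "ty": 0, "tz": 0.002, "spin": 0.05, "claw": 1},
    {"tx": 0, "ty": 0, "tz": 0.002, "spin": 0.08, "claw": 1},
    {"tx": 0, "ty": 0, "tz": 0.002, "spin": 0.11, "claw": 1},
    {"tx": 0, "ty": 0, "tz": 0.002, "spin": 0.14, "claw": 1},
    {"tx": 0, "ty": 0, "tz": 0.002, "spin": 0.17, "claw": 1},
    {"tx": 0, "ty": 0, "tz": 0.002, "spin": 0.2, "claw": 1},
    {"tx": 0, "ty": 0, "tz": 0.002, "spin": 0.23, "claw": 1},
    {"tx": 0, "ty": 0, "tz": 0.002, "spin": 0.26, "claw": 1},
    {"tx": 0, "ty": 0, "tz": 0.002, "spin": 0.29, "claw": 1},
    {"tx": 0, "ty": 0, "tz": 0.002, "spin": 0.31, "claw": 1},
    {"tx": 0, "ty": 0, "tz": 0.002, "spin": 0.325, "claw": 1},
  ],
)

```text
clock: 4.03
position: [0.455, 0.0916, 0.0971]
tool_rot: [179.8, 0.1, -175.6]
contact_force: [13.2, 9.0, -22.3]
opening: 0.0133
grasp_force: 32.4
```

Run:
```python
from h import *
s=r.get_state();print(s["position"],s["tool_rot"],s["contact_force"],s["moment"],s["opening"],s["grasp_force"])
```

```text
[0.455  0.0916 0.0971] [ 179.8329    0.1398 -175.5694] [ 13.2208   8.9648 -22.3161] [ 1.8728 -2.8611 -0.0678] 0.01326531002714923 32.447640001773834
```

>>> move_arm(
  increments=[
    {"tx": 0.002, "ty": 0.002, "tz": -0.002, "spin": 0.01, "claw": 1},
    {"tx": 0.002, "ty": 0.002, "tz": -0.002, "spin": 0.018, "claw": 1},
    {"tx": 0.002, "ty": 0.002, "tz": -0.002, "spin": 0.025, "claw": 1},
    {"tx": 0.002, "ty": 0.002, "tz": -0.002, "spin": 0.03, "claw": 1},
    {"tx": 0.002, "ty": 0.002, "tz": -0.002, "spin": 0.03, "claw": 1},
  ],
)

```text
clock: 4.45
position: [0.4553, 0.0919, 0.0969]
tool_rot: [179.9, 0.1, -170.4]
contact_force: [2.1, 4.0, 11.6]
opening: 0.0133
grasp_force: 52.4
```

Run:
```python
from h import *
s=r.get_state();print(s["position"],s["tool_rot"],s["contact_force"],s["moment"],s["opening"],s["grasp_force"])
```

```text
[0.4553 0.0919 0.0969] [ 179.9466    0.0985 -170.4242] [ 2.0997  4.0397 11.5702] [ 0.7209 -0.3986 -1.3791] 0.013322336316932932 52.36891537439078
```

The moment of -1.4 N m shows the knob is against its end stop. I release, lift, and go towards the cup.

>>> move_arm(
  increments=[
    {"tx": 0, "ty": 0, "tz": 0, "spin": 0, "claw": 0.5},
    {"tx": 0, "ty": 0, "tz": 0, "spin": 0, "claw": 0.5},
    {"tx": 0, "ty": 0, "tz": 0, "spin": 0, "claw": 0.5},
    {"tx": 0, "ty": 0, "tz": 0.05, "spin": 0, "claw": 0.5},
    {"tx": 0, "ty": 0, "tz": 0.12, "spin": 0, "claw": 0.5},
    {"tx": 0, "ty": 0, "tz": 0.2, "spin": 0, "claw": 0.2},
    {"tx": 0.1, "ty": -0.1, "tz": 0.24, "spin": -0.1, "claw": 0},
    {"tx": 0.34, "ty": -0.4, "tz": 0.24, "spin": -0.52, "claw": 0},
    {"tx": 0.34, "ty": -0.4, "tz": 0.24, "spin": -0.52, "claw": 0},
    {"tx": 0.34, "ty": -0.4, "tz": 0.24, "spin": -0.52, "claw": 0},
    {"tx": 0.34, "ty": -0.4, "tz": 0.24, "spin": -0.52, "claw": 0},
    {"tx": 0.34, "ty": -0.4, "tz": 0.24, "spin": -0.52, "claw": 0},
  ],
)

```text
clock: 5.45
position: [0.6161, -0.0997, 0.2159]
tool_rot: [-180.0, -0.0, 146.3]
contact_force: [0.7, 1.1, 0.1]
opening: 0.0857
grasp_force: 0.0
```

>>> move_arm(
  increments=[
    {"tx": 0.01, "ty": -0.016, "tz": 0, "spin": -0.277, "claw": 0},
    {"tx": 0.01, "ty": -0.016, "tz": 0, "spin": -0.277, "claw": 0},
    {"tx": 0.01, "ty": -0.016, "tz": 0, "spin": -0.277, "claw": 0},
    {"tx": 0.01, "ty": -0.016, "tz": 0, "spin": -0.277, "claw": 0},
    {"tx": 0.01, "ty": -0.016, "tz": 0, "spin": -0.277, "claw": 0},
    {"tx": 0.01, "ty": -0.016, "tz": 0, "spin": -0.277, "claw": 0},
    {"tx": 0.01, "ty": -0.016, "tz": 0, "spin": -0.277, "claw": 0},
    {"tx": 0.01, "ty": -0.016, "tz": 0, "spin": -0.277, "claw": 0},
    {"tx": 0.01, "ty": -0.016, "tz": 0, "spin": -0.277, "claw": 0},
  ],
)

```text
clock: 6.2
position: [0.6203, -0.1054, 0.2156]
tool_rot: [-180.0, 0.0, 97.0]
contact_force: [0.8, -0.3, -0.2]
opening: 0.085
grasp_force: 0.0
```

Run:
```python
from h import *
s=r.get_state();print(s["position"],s["tool_rot"],s["q"])
snap("scene","pics/s2.png",200,120,260,260,2.3)
```

```text
[ 0.6203 -0.1054  0.2156] [-179.9555    0.0065   97.0041] [ 15.6412  48.5129 -20.1504  74.8993  17.4208  59.6208  -0.0457]
```

View pics/s2.png

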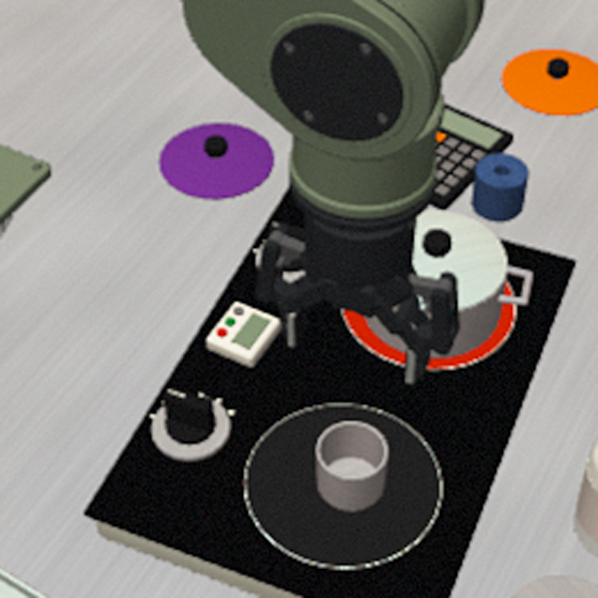

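The cup stands clear below the open gripper, its rim at about (352,447) in the crop. I descend over it.

>>> move_arm(
  increments=[
    {"tx": 0.01, "ty": -0.013, "tz": -0.03, "spin": 0, "claw": 0},
    {"tx": 0.01, "ty": -0.013, "tz": -0.06, "spin": 0, "claw": 0},
    {"tx": 0.01, "ty": -0.013, "tz": -0.09, "spin": 0, "claw": 0},
    {"tx": 0.01, "ty": -0.013, "tz": -0.12, "spin": 0, "claw": 0},
    {"tx": 0.01, "ty": -0.013, "tz": -0.15, "spin": 0, "claw": 0},
    {"tx": 0.01, "ty": -0.013, "tz": -0.18, "spin": 0, "claw": 0},
    {"tx": 0.01, "ty": -0.013, "tz": -0.21, "spin": 0, "claw": 0},
    {"tx": 0.01, "ty": -0.013, "tz": -0.23, "spin": 0, "claw": 0},
    {"tx": 0.01, "ty": -0.013, "tz": -0.245, "spin": 0, "claw": 0},
    {"tx": 0.01, "ty": -0.013, "tz": -0.25, "spin": 0, "claw": 0},
    {"tx": 0.01, "ty": -0.013, "tz": -0.25, "spin": 0, "claw": 0},
    {"tx": 0.01, "ty": -0.013, "tz": -0.25, "spin": 0, "claw": 0},
  ],
)

```text
clock: 7.25
position: [0.6258, -0.1121, 0.0913]
tool_rot: [180.0, 0.0, 96.8]
contact_force: [-0.4, 0.1, -0.6]
opening: 0.0856
grasp_force: 0.0
```

>>> move_arm(
  increments=[
    {"tx": 0, "ty": 0, "tz": 0, "spin": 0, "claw": 0.15},
    {"tx": 0, "ty": 0, "tz": 0, "spin": 0, "claw": 0.22},
    {"tx": 0, "ty": 0, "tz": 0, "spin": 0, "claw": 0.28},
    {"tx": 0, "ty": 0, "tz": 0, "spin": 0, "claw": 0.34},
    {"tx": 0, "ty": 0, "tz": 0, "spin": 0, "claw": 0.5},
    {"tx": 0, "ty": 0, "tz": 0, "spin": 0, "claw": 0.8},
    {"tx": 0, "ty": 0, "tz": 0, "spin": 0, "claw": 1},
    {"tx": 0, "ty": 0, "tz": 0, "spin": 0, "claw": 1},
  ],
  grip_force=25,
)

```text
clock: 7.92
position: [0.6257, -0.1121, 0.0913]
tool_rot: [180.0, 0.0, 96.8]
contact_force: [-2.3, 0.2, 8.0]
opening: 0.0567
grasp_force: 25.3
```

>>> move_arm(
  increments=[
    {"tx": 0, "ty": 0, "tz": 0.02, "spin": 0, "claw": 1},
    {"tx": 0, "ty": 0, "tz": 0.05, "spin": 0, "claw": 1},
    {"tx": 0, "ty": 0, "tz": 0.09, "spin": 0, "claw": 1},
    {"tx": 0, "ty": 0, "tz": 0.13, "spin": 0, "claw": 1},
    {"tx": -0.01, "ty": -0.02, "tz": 0.16, "spin": 0, "claw": 1},
    {"tx": -0.035, "ty": -0.055, "tz": 0.17, "spin": 0, "claw": 1},
    {"tx": -0.06, "ty": -0.1, "tz": 0.17, "spin": 0, "claw": 1},
    {"tx": -0.09, "ty": -0.145, "tz": 0.17, "spin": 0, "claw": 1},
    {"tx": -0.12, "ty": -0.19, "tz": 0.17, "spin": 0, "claw": 1},
    {"tx": -0.15, "ty": -0.235, "tz": 0.17, "spin": 0, "claw": 1},
    {"tx": -0.18, "ty": -0.28, "tz": 0.17, "spin": 0, "claw": 1},
    {"tx": -0.21, "ty": -0.325, "tz": 0.17, "spin": 0, "claw": 1},
  ],
)

```text
clock: 8.92
position: [0.5191, -0.2763, 0.1763]
tool_rot: [-180.0, 0.0, 96.8]
contact_force: [0.2, -0.2, -0.0]
opening: 0.0568
grasp_force: 26.9
```

>>> move_arm(
  increments=[
    {"tx": -0.03, "ty": -0.045, "tz": 0, "spin": 0, "claw": 1},
    {"tx": -0.06, "ty": -0.09, "tz": 0, "spin": 0, "claw": 1},
    {"tx": -0.09, "ty": -0.135, "tz": 0, "spin": 0, "claw": 1},
    {"tx": -0.11, "ty": -0.165, "tz": 0, "spin": 0, "claw": 1},
    {"tx": -0.125, "ty": -0.185, "tz": 0, "spin": 0, "claw": 1},
    {"tx": -0.131, "ty": -0.195, "tz": 0, "spin": 0, "claw": 1},
    {"tx": -0.131, "ty": -0.195, "tz": 0, "spin": 0, "claw": 1},
    {"tx": -0.131, "ty": -0.195, "tz": 0, "spin": 0, "claw": 1},
  ],
)

```text
clock: 9.58
position: [0.4556, -0.3713, 0.1759]
tool_rot: [180.0, -0.0, 96.8]
contact_force: [0.4, 0.9, -0.9]
opening: 0.0567
grasp_force: 26.9
```

Run:
```python
from h import *
s=r.get_state();print(s["position"],s["tool_rot"],s["q"],s["contact_force"],s["opening"])
im=snap("scene","pics/s3.png",80,180,280,300,2)
```

```text
[ 0.4556 -0.3713  0.1759] [179.9771  -0.0229  96.8143] [ 47.1166  48.0005 -22.583   87.2529  22.1052  49.1964  23.5159] [ 0.4175  0.9443 -0.8776] 0.05671336168968632
```

View pics/s3.png

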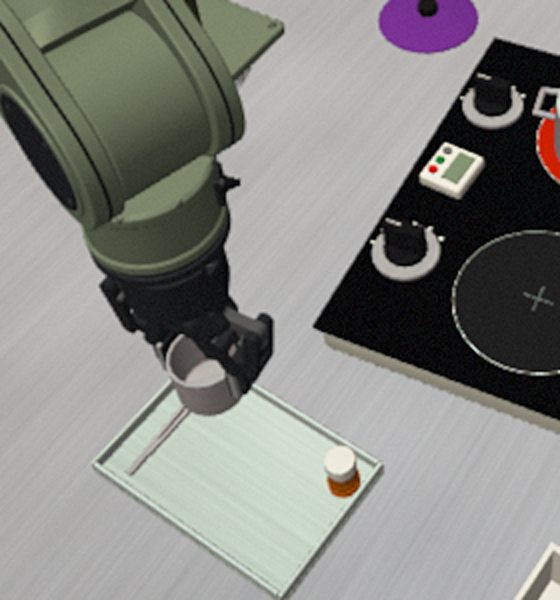

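The cup is held over the tray centre, clear of the forceps and the vial, which is at about (341,470) in the crop. The hot knob's bar is now parallel to the cold one, so it is off. I lower the cup.

>>> move_arm(
  increments=[
    {"tx": 0, "ty": 0, "tz": -0.02, "spin": 0, "claw": 1},
    {"tx": 0, "ty": 0, "tz": -0.05, "spin": 0, "claw": 1},
    {"tx": 0, "ty": 0, "tz": -0.08, "spin": 0, "claw": 1},
    {"tx": 0, "ty": 0, "tz": -0.11, "spin": 0, "claw": 1},
    {"tx": 0, "ty": 0, "tz": -0.14, "spin": 0, "claw": 1},
    {"tx": 0, "ty": 0, "tz": -0.17, "spin": 0, "claw": 1},
    {"tx": 0, "ty": 0, "tz": -0.195, "spin": 0, "claw": 1},
    {"tx": 0, "ty": 0, "tz": -0.215, "spin": 0, "claw": 1},
    {"tx": 0, "ty": 0, "tz": -0.23, "spin": 0, "claw": 1},
    {"tx": 0, "ty": 0, "tz": -0.24, "spin": 0, "claw": 1},
    {"tx": 0, "ty": 0, "tz": -0.245, "spin": 0, "claw": 1},
    {"tx": 0, "ty": 0, "tz": -0.25, "spin": 0, "claw": 1},
  ],
)

```text
clock: 10.63
position: [0.4552, -0.3721, 0.0508]
tool_rot: [180.0, 0.0, 96.8]
contact_force: [0.4, -0.7, -0.1]
opening: 0.057
grasp_force: 26.9
```

>>> move_arm(
  increments=[
    {"tx": 0, "ty": 0, "tz": -0.004, "spin": 0, "claw": 1},
    {"tx": 0, "ty": 0, "tz": -0.008, "spin": 0, "claw": 1},
    {"tx": 0, "ty": 0, "tz": -0.011, "spin": 0, "claw": 1},
    {"tx": 0, "ty": 0, "tz": -0.014, "spin": 0, "claw": 1},
    {"tx": 0, "ty": 0, "tz": -0.017, "spin": 0, "claw": 1},
    {"tx": 0, "ty": 0, "tz": -0.018, "spin": 0, "claw": 1},
    {"tx": 0, "ty": 0, "tz": -0.018, "spin": 0, "claw": 1},
  ],
)

```text
clock: 11.22
position: [0.455, -0.3721, 0.0416]
tool_rot: [-180.0, -0.0, 96.8]
contact_force: [-0.8, 0.5, -1.2]
opening: 0.0572
grasp_force: 26.9
```

>>> move_arm(
  increments=[
    {"tx": 0, "ty": 0, "tz": -0.001, "spin": 0, "claw": 1},
    {"tx": 0, "ty": 0, "tz": -0.002, "spin": 0, "claw": 1},
    {"tx": 0, "ty": 0, "tz": -0.003, "spin": 0, "claw": 1},
    {"tx": 0, "ty": 0, "tz": -0.003, "spin": 0, "claw": 1},
  ],
)

```text
clock: 11.55
position: [0.4551, -0.3721, 0.0404]
tool_rot: [-180.0, 0.0, 96.8]
contact_force: [-1.3, 1.0, 2.0]
opening: 0.0572
grasp_force: 27.0
```

>>> move_arm(
  increments=[
    {"tx": 0, "ty": 0, "tz": -0.001, "spin": 0, "claw": 1},
    {"tx": 0, "ty": 0, "tz": -0.002, "spin": 0, "claw": 1},
    {"tx": 0, "ty": 0, "tz": -0.002, "spin": 0, "claw": 1},
    {"tx": 0, "ty": 0, "tz": -0.002, "spin": 0, "claw": 1},
  ],
)

```text
clock: 11.88
position: [0.4551, -0.3722, 0.0402]
tool_rot: [180.0, 0.0, 96.8]
contact_force: [-5.5, 3.4, 21.3]
opening: 0.0571
grasp_force: 28.1
```

The cup is firmly on the tray floor. I relax the press slightly and open slowly.

>>> move_arm(
  increments=[
    {"tx": 0, "ty": 0, "tz": 0.001, "spin": 0, "claw": 1},
    {"tx": 0, "ty": 0, "tz": 0.001, "spin": 0, "claw": 0.32},
    {"tx": 0, "ty": 0, "tz": 0.001, "spin": 0, "claw": 0.28},
    {"tx": 0, "ty": 0, "tz": 0.001, "spin": 0, "claw": 0.2},
    {"tx": 0, "ty": 0, "tz": 0.001, "spin": 0, "claw": 0.1},
    {"tx": 0, "ty": 0, "tz": 0.001, "spin": 0, "claw": 0},
    {"tx": 0, "ty": 0, "tz": 0.001, "spin": 0, "claw": 0},
    {"tx": 0, "ty": 0, "tz": 0.001, "spin": 0, "claw": 0},
    {"tx": 0, "ty": 0, "tz": 0.02, "spin": 0, "claw": 0},
    {"tx": 0, "ty": 0, "tz": 0.05, "spin": 0, "claw": 0},
    {"tx": 0, "ty": 0, "tz": 0.08, "spin": 0, "claw": 0},
    {"tx": 0, "ty": 0, "tz": 0.12, "spin": 0, "claw": 0},
  ],
)

```text
clock: 12.88
position: [0.4548, -0.3718, 0.0999]
tool_rot: [-180.0, -0.0, 96.8]
contact_force: [0.4, -0.5, 0.1]
opening: 0.0856
grasp_force: 0.0
```

>>> move_arm(
  increments=[
    {"tx": 0, "ty": 0, "tz": 0.08, "spin": 0, "claw": 0},
    {"tx": 0, "ty": 0, "tz": 0.16, "spin": 0, "claw": 0},
    {"tx": 0, "ty": 0, "tz": 0.24, "spin": 0, "claw": 0},
    {"tx": 0, "ty": 0, "tz": 0.3, "spin": 0, "claw": 0},
    {"tx": 0.02, "ty": 0.05, "tz": 0.3, "spin": 0, "claw": 0},
    {"tx": 0.03, "ty": 0.12, "tz": 0.3, "spin": 0, "claw": 0},
    {"tx": 0.05, "ty": 0.2, "tz": 0.3, "spin": 0, "claw": 0},
    {"tx": 0.07, "ty": 0.28, "tz": 0.3, "spin": 0, "claw": 0},
    {"tx": 0.09, "ty": 0.36, "tz": 0.3, "spin": 0, "claw": 0},
    {"tx": 0.11, "ty": 0.44, "tz": 0.3, "spin": 0, "claw": 0},
    {"tx": 0.13, "ty": 0.52, "tz": 0.3, "spin": 0, "claw": 0},
    {"tx": 0.14, "ty": 0.6, "tz": 0.3, "spin": 0, "claw": 0},
  ],
)

```text
clock: 13.88
position: [0.5254, -0.0699, 0.2499]
tool_rot: [180.0, -0.0, 96.8]
contact_force: [1.6, 0.4, 0.1]
opening: 0.0853
grasp_force: 0.0
```

Run:
```python
from h import *
s=r.get_state();print(s["position"],s["tool_rot"],s["q"])
a=snap("top","pics/t4.png",440,190,100,130,4);b=r.read_camera("scene")[:,:,::-1]
cv2.imwrite("pics/both4.png",np.hstack([cv2.resize(a[130:320,250:540],(580,380)),cv2.resize(b[340:480,120:280],(220,192)) if 0 else cv2.copyMakeBorder(cv2.resize(b[340:480,120:280],(217,190)),0,190,0,0,cv2.BORDER_CONSTANT)]))
```

```text
[ 0.5254 -0.0699  0.2499] [179.9519  -0.0015  96.7822] [ 16.282   37.6841 -22.4339  94.1913  17.3265  51.5355  -6.0006]
```

View pics/both4.png

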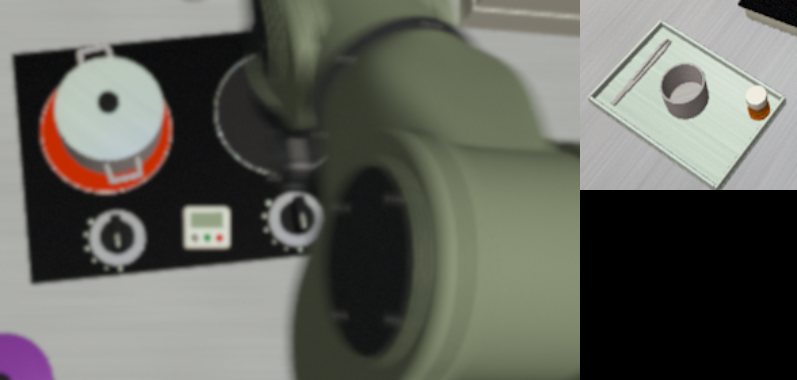

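The cup stands upright in the tray between forceps and vial, and the hot knob's pointer now faces front like the cold one's. The pot is unmoved, so I go to its left side.

>>> move_arm(
  increments=[
    {"tx": 0.02, "ty": 0.08, "tz": 0, "spin": 0, "claw": 0},
    {"tx": 0.04, "ty": 0.16, "tz": 0, "spin": 0, "claw": 0},
    {"tx": 0.06, "ty": 0.24, "tz": 0, "spin": 0, "claw": 0},
    {"tx": 0.08, "ty": 0.32, "tz": 0, "spin": 0, "claw": 0},
    {"tx": 0.1, "ty": 0.4, "tz": 0, "spin": 0, "claw": 0},
    {"tx": 0.12, "ty": 0.48, "tz": 0, "spin": 0, "claw": 0},
    {"tx": 0.12, "ty": 0.54, "tz": 0, "spin": 0, "claw": 0},
    {"tx": 0.12, "ty": 0.54, "tz": 0, "spin": 0, "claw": 0},
    {"tx": 0.12, "ty": 0.54, "tz": -0.06, "spin": 0, "claw": 0},
    {"tx": 0.12, "ty": 0.54, "tz": -0.12, "spin": 0, "claw": 0},
    {"tx": 0.12, "ty": 0.54, "tz": -0.18, "spin": 0, "claw": 0},
    {"tx": 0.12, "ty": 0.54, "tz": -0.2, "spin": 0, "claw": 0},
  ],
)

```text
clock: 14.98
position: [0.5837, 0.197, 0.1462]
tool_rot: [-179.8, 0.1, 96.8]
contact_force: [-0.0, 0.9, -1.0]
opening: 0.0858
grasp_force: 0.0
```

>>> move_arm(
  increments=[
    {"tx": 0, "ty": 0, "tz": -0.04, "spin": 0, "claw": 0},
    {"tx": 0, "ty": 0, "tz": -0.08, "spin": 0, "claw": 0},
    {"tx": 0, "ty": 0, "tz": -0.1, "spin": 0, "claw": 0},
    {"tx": 0, "ty": 0, "tz": -0.115, "spin": 0, "claw": 0},
    {"tx": 0, "ty": 0, "tz": -0.115, "spin": 0, "claw": 0},
    {"tx": 0, "ty": 0, "tz": -0.115, "spin": 0, "claw": 0},
  ],
)

```text
clock: 15.48
position: [0.5854, 0.198, 0.0926]
tool_rot: [180.0, -0.0, 96.8]
contact_force: [-0.1, -0.5, -0.0]
opening: 0.0856
grasp_force: 0.0
```

Run:
```python
from h import *
s=r.get_state();print(s["position"],s["tool_rot"],s["contact_force"],s["q"])
snap("scene","pics/s5.png",280,130,200,180,3)
```

```text
[0.5854 0.198  0.0926] [179.9621  -0.0119  96.7681] [-0.0983 -0.4672 -0.0434] [-13.9878  56.386  -16.4453  84.006   20.4137  42.524  -31.8289]
```

View pics/s5.png

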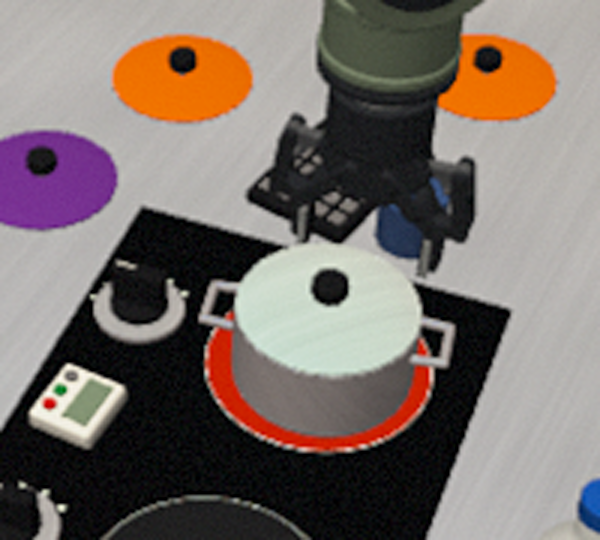

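The fingers stand to the left of the pot, straddling its smooth side and clear of both ears (pot knob at (330,287) in the crop). I start the gentle cradle push.

>>> move_arm(
  increments=[
    {"tx": 0.001, "ty": -0.012, "tz": 0, "spin": 0, "claw": 0},
    {"tx": 0.003, "ty": -0.028, "tz": 0, "spin": 0, "claw": 0},
    {"tx": 0.004, "ty": -0.044, "tz": 0, "spin": 0, "claw": 0},
    {"tx": 0.005, "ty": -0.054, "tz": 0, "spin": 0, "claw": 0},
    {"tx": 0.006, "ty": -0.06, "tz": 0, "spin": 0, "claw": 0},
    {"tx": 0.007, "ty": -0.065, "tz": 0, "spin": 0, "claw": 0},
    {"tx": 0.007, "ty": -0.07, "tz": 0, "spin": 0, "claw": 0},
    {"tx": 0.008, "ty": -0.075, "tz": 0, "spin": 0, "claw": 0},
    {"tx": 0.008, "ty": -0.08, "tz": 0, "spin": 0, "claw": 0},
    {"tx": 0.009, "ty": -0.086, "tz": 0, "spin": 0, "claw": 0},
    {"tx": 0.009, "ty": -0.093, "tz": 0, "spin": 0, "claw": 0},
    {"tx": 0.01, "ty": -0.1, "tz": 0, "spin": 0, "claw": 0},
  ],
)

```text
clock: 16.53
position: [0.5899, 0.1479, 0.0917]
tool_rot: [-180.0, -0.0, 96.8]
contact_force: [-0.6, 4.3, 0.2]
opening: 0.0855
grasp_force: 2.0
```

>>> move_arm(
  increments=[
    {"tx": 0.001, "ty": -0.008, "tz": 0, "spin": 0, "claw": 0},
    {"tx": 0.002, "ty": -0.017, "tz": 0, "spin": 0, "claw": 0},
    {"tx": 0.003, "ty": -0.026, "tz": 0, "spin": 0, "claw": 0},
    {"tx": 0.004, "ty": -0.035, "tz": 0, "spin": 0, "claw": 0},
    {"tx": 0.005, "ty": -0.044, "tz": 0, "spin": 0, "claw": 0},
    {"tx": 0.005, "ty": -0.053, "tz": 0, "spin": 0, "claw": 0},
    {"tx": 0.006, "ty": -0.062, "tz": 0, "spin": 0, "claw": 0},
    {"tx": 0.007, "ty": -0.071, "tz": 0, "spin": 0, "claw": 0},
    {"tx": 0.008, "ty": -0.08, "tz": 0, "spin": 0, "claw": 0},
    {"tx": 0.009, "ty": -0.089, "tz": 0, "spin": 0, "claw": 0},
    {"tx": 0.01, "ty": -0.098, "tz": 0, "spin": 0, "claw": 0},
    {"tx": 0.011, "ty": -0.107, "tz": 0, "spin": 0, "claw": 0},
  ],
)

```text
clock: 17.53
position: [0.5956, 0.094, 0.0917]
tool_rot: [-180.0, 0.0, 96.8]
contact_force: [-1.1, 5.3, 2.1]
opening: 0.0852
grasp_force: 2.3
```

>>> move_arm(
  increments=[
    {"tx": 0.001, "ty": -0.009, "tz": 0, "spin": 0, "claw": 0},
    {"tx": 0.002, "ty": -0.018, "tz": 0, "spin": 0, "claw": 0},
    {"tx": 0.003, "ty": -0.027, "tz": 0, "spin": 0, "claw": 0},
    {"tx": 0.004, "ty": -0.036, "tz": 0, "spin": 0, "claw": 0},
    {"tx": 0.005, "ty": -0.045, "tz": 0, "spin": 0, "claw": 0},
    {"tx": 0.005, "ty": -0.054, "tz": 0, "spin": 0, "claw": 0},
    {"tx": 0.006, "ty": -0.063, "tz": 0, "spin": 0, "claw": 0},
    {"tx": 0.007, "ty": -0.072, "tz": 0, "spin": 0, "claw": 0},
    {"tx": 0.008, "ty": -0.081, "tz": 0, "spin": 0, "claw": 0},
    {"tx": 0.009, "ty": -0.09, "tz": 0, "spin": 0, "claw": 0},
    {"tx": 0.01, "ty": -0.099, "tz": 0, "spin": 0, "claw": 0},
    {"tx": 0.011, "ty": -0.108, "tz": 0, "spin": 0, "claw": 0},
  ],
)

```text
clock: 18.53
position: [0.6011, 0.04, 0.0917]
tool_rot: [-180.0, 0.0, 96.8]
contact_force: [-1.1, 4.4, 1.7]
opening: 0.0857
grasp_force: 2.3
```

>>> move_arm(
  increments=[
    {"tx": 0.001, "ty": -0.009, "tz": 0, "spin": 0, "claw": 0},
    {"tx": 0.002, "ty": -0.018, "tz": 0, "spin": 0, "claw": 0},
    {"tx": 0.003, "ty": -0.027, "tz": 0, "spin": 0, "claw": 0},
    {"tx": 0.004, "ty": -0.036, "tz": 0, "spin": 0, "claw": 0},
    {"tx": 0.005, "ty": -0.045, "tz": 0, "spin": 0, "claw": 0},
    {"tx": 0.005, "ty": -0.054, "tz": 0, "spin": 0, "claw": 0},
    {"tx": 0.006, "ty": -0.063, "tz": 0, "spin": 0, "claw": 0},
    {"tx": 0.007, "ty": -0.072, "tz": 0, "spin": 0, "claw": 0},
    {"tx": 0.008, "ty": -0.081, "tz": 0, "spin": 0, "claw": 0},
    {"tx": 0.009, "ty": -0.09, "tz": 0, "spin": 0, "claw": 0},
    {"tx": 0.01, "ty": -0.096, "tz": 0, "spin": 0, "claw": 0},
    {"tx": 0.01, "ty": -0.1, "tz": 0, "spin": 0, "claw": 0},
  ],
)

```text
clock: 19.53
position: [0.6061, -0.0101, 0.0917]
tool_rot: [-180.0, 0.0, 96.8]
contact_force: [0.0, 4.2, 1.5]
opening: 0.0854
grasp_force: 2.4
```

Run:
```python
from h import *
s=r.get_state();print(s["position"],s["tool_rot"],s["contact_force"],s["q"])
snap("scene","pics/s6.png",280,150,200,190,3)
```

```text
[ 0.6061 -0.0101  0.0917] [-179.999     0.0057   96.754 ] [0.0071 4.1534 1.4691] [  6.9121  55.9059 -18.8807  86.6765  23.897   41.4342 -15.5622]
```

View pics/s6.png

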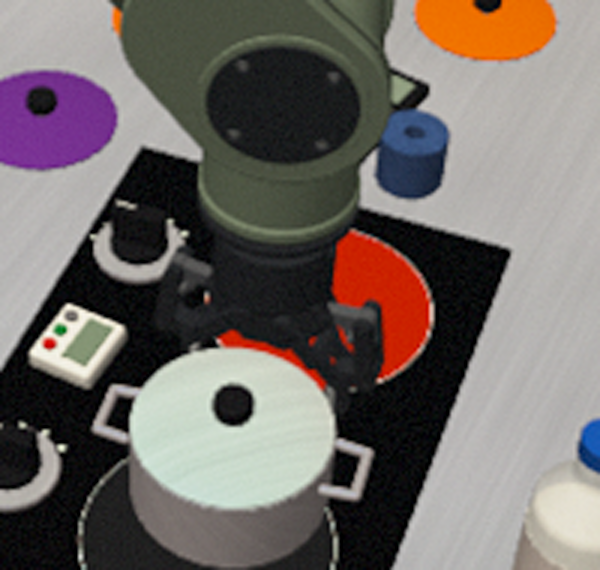

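Run:
```python
from h import *
s=lambda x,y,z:ray("scene",280+(x+.5)/3-.5,150+(y+.5)/3-.5,z)
print(s(233,404,.146),s(232.5,428,.128))
```

```text
[ 0.6137 -0.0743  0.146 ] [ 0.6159 -0.078   0.128 ]
```

The lid knob at (233,404) puts the pot at about (.612, -.072), cradled as planned. About 39 mm remain.

>>> move_arm(
  increments=[
    {"tx": 0.001, "ty": -0.008, "tz": 0, "spin": 0, "claw": 0},
    {"tx": 0.002, "ty": -0.017, "tz": 0, "spin": 0, "claw": 0},
    {"tx": 0.003, "ty": -0.026, "tz": 0, "spin": 0, "claw": 0},
    {"tx": 0.004, "ty": -0.035, "tz": 0, "spin": 0, "claw": 0},
    {"tx": 0.006, "ty": -0.044, "tz": 0, "spin": 0, "claw": 0},
    {"tx": 0.007, "ty": -0.053, "tz": 0, "spin": 0, "claw": 0},
    {"tx": 0.008, "ty": -0.061, "tz": 0, "spin": 0, "claw": 0},
    {"tx": 0.009, "ty": -0.068, "tz": 0, "spin": 0, "claw": 0},
    {"tx": 0.01, "ty": -0.073, "tz": 0, "spin": 0, "claw": 0},
    {"tx": 0.01, "ty": -0.076, "tz": 0, "spin": 0, "claw": 0},
    {"tx": 0.01, "ty": -0.078, "tz": 0, "spin": 0, "claw": 0},
    {"tx": 0.01, "ty": -0.078, "tz": 0, "spin": 0, "claw": 0},
  ],
)

```text
clock: 20.58
position: [0.6111, -0.0488, 0.0917]
tool_rot: [-180.0, 0.0, 96.8]
contact_force: [1.2, 2.8, 0.9]
opening: 0.085
grasp_force: 1.5
```

>>> move_arm(
  increments=[
    {"tx": -0.002, "ty": 0.01, "tz": 0, "spin": 0, "claw": 0},
    {"tx": -0.004, "ty": 0.03, "tz": 0, "spin": 0, "claw": 0},
    {"tx": -0.01, "ty": 0.06, "tz": 0, "spin": 0, "claw": 0},
    {"tx": -0.01, "ty": 0.1, "tz": 0, "spin": 0, "claw": 0},
    {"tx": -0.02, "ty": 0.16, "tz": 0, "spin": 0, "claw": 0},
    {"tx": -0.02, "ty": 0.2, "tz": 0.06, "spin": 0, "claw": 0},
    {"tx": -0.02, "ty": 0.24, "tz": 0.12, "spin": 0, "claw": 0},
    {"tx": -0.02, "ty": 0.28, "tz": 0.18, "spin": 0, "claw": 0},
    {"tx": -0.02, "ty": 0.32, "tz": 0.24, "spin": 0, "claw": 0},
    {"tx": -0.02, "ty": 0.36, "tz": 0.3, "spin": 0, "claw": 0},
    {"tx": -0.02, "ty": 0.4, "tz": 0.36, "spin": 0, "claw": 0},
    {"tx": -0.02, "ty": 0.4, "tz": 0.36, "spin": 0, "claw": 0},
  ],
)

```text
clock: 21.58
position: [0.6011, 0.1571, 0.2771]
tool_rot: [179.6, -0.2, 97.0]
contact_force: [0.3, 0.6, 0.8]
opening: 0.0851
grasp_force: 0.0
```

Run:
```python
from h import *
s=r.get_state();print(s["position"],s["contact_force"])
a=r.read_camera("top")[:,:,::-1];b=r.read_camera("scene")[:,:,::-1]
cv2.imwrite("pics/b7.png",np.vstack([cv2.resize(a[130:280,340:540],(400,300)),cv2.resize(b[230:380,240:440],(400,300))]) if 0 else np.hstack([cv2.resize(a[130:310,340:540],(400,360)),cv2.resize(b[200:380,240:440],(400,360))]))
```

```text
[0.6011 0.1571 0.2771] [0.2829 0.6471 0.8187]
```

View pics/b7.png

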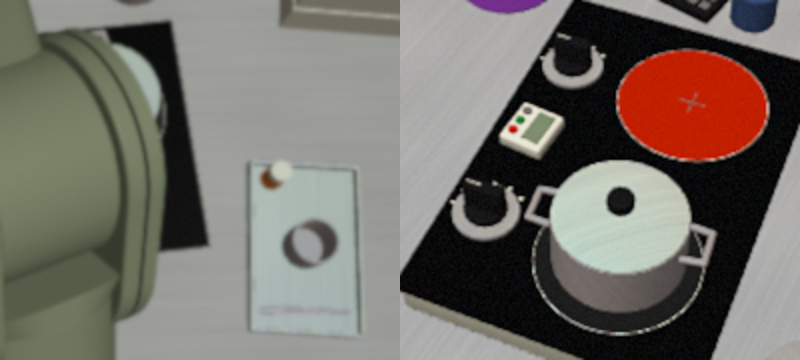

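Run:
```python
from h import *
s=lambda x,y,z:ray("scene",240+(x+.5)/2-.5,200+(y+.5)/2-.5,z)
print(s(220.5,201,.146),s(220.5,216,.128),"ring edges L,R,bottom",s(132,262,.055),s(303,265,.055),s(222,333,.055))
p,c=s(220,309,.055),0;print("pot base near",p)
g=lambda x:proj("scene",x)
for n,q in dict(pot=[.617,-.112,.146],ring=[.617,-.1118,.055]).items(): print(n,(g(q)-[240,200])*2)
```

```text
[ 0.6191 -0.1135  0.146 ] [ 0.6209 -0.116   0.128 ] ring edges L,R,bottom [ 0.5483 -0.1554  0.055 ] [ 0.6919 -0.0791  0.055 ] [ 0.659  -0.1819  0.055 ]
pot base near [ 0.6457 -0.1605  0.055 ]
pot [218.7428 198.4229]
ring [216.6679 257.4954]
```

The pot is centred on the dark ring to within about 3 mm with its lid on, and the cup stands upright in the tray. Both knobs point to the front and the arm is clear, so I hand in.

```bash
python3 -c "
from plant import r
print(r.finish_job())"
```

```text
the job is handed in; nothing more can be done
None
```

The job is handed in at about 22 s: the hot knob is off at its end stop, the cup stands upright in the tray, and the lidded pot was slid to within about 3 mm of the dark ring's centre by camera measurement; the judge's verdict was not shown.

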